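Hold an amber section in the beam of the inspection stand

ROBOT

A 6-joint arm with a two-finger parallel gripper is mounted at the origin on a cart in front of the work surface, level with it; the furniture and walls round the work are solid. World frame = base frame: x ahead of the robot, y to its left, z up, the work surface at z = 0. Lengths are in mm, angles in rad, forces in N, time in s.
With the tool pointing down it reaches from about 350 to 975 mm from the base axis. Payload 17.4 kg.
Tool frame: the origin (TCP) lies midway between the tips of the shut fingers; the grasp point (between the pads) lies 19 mm behind it (manip.tcp_to_grasp is the distance from the TCP to the grasp point, in mm); y points along the fingers, x is the direction in which the jaws open and shut, and the axes are right-handed (so a half turn about y gives the same grasp; the last joint's range is limited). The gripper opens to 85 mm and grips with 20 to 120 N. Pads are 22 mm wide; open, the fingers measure 114 mm over their backs; the gripper's body (76 mm by 85 mm) begins 54 mm behind the grasp point. The pads swing forward as they close: fully open they stand 13 mm farther back than shut.
Start: joints at [-1.383, 0.116, 1.442, -0, 1.584, -0.038], TCP at [151.113, -657.873, 231.303] pointing down, gripper open.
Joint ranges: [-2.83, 2.83], [-0.83, 2.19], [0.07, 2.5], [-1.14, 4.28], [0.01, 3], [-2.97, 2.97]. Speed limits (rad/s): [1.89, 1.89, 2.22, 3.14, 3.14, 3.14].

INTERFACE

Orientations are given as a rotation vector (axis times angle).
In Python, from workcell import telemetry, cams, manip gives the robot as it stands.
- The arm moves only by the tool step_arm, never from a script. Its argument "series" is a list of rows, each a list of 3 entries, a list of its own where there are three numbers: the shift along the tool's x, y, z in cm, then the turn about the tool's y in degrees, then the opening, from -1 (shut) to 1 (fully open). A call has 1 to 8 rows; each row is the pose to reach, as a shift and turn from the pose commanded when the call began, along the tool's axes at that moment; what a row does not reach only later rows make up. A row lasts 1/12 s, in which the tool goes at most 41.7 mm and 7.16 degrees, less where a joint would pass 70% of its speed; a pose out of reach is approached as far as the arm can. A call with a gripper value outside its range is refused whole. The fingers move at their own pace and stop on an object; the grip force is fixed at half the most. Time passes only in rows, so rows that repeat a pose let the fingers close. It gives the time, the measured TCP pose, the force and the opening at its end, in the units of the state.
- telemetry.get_state(): the state, without advancing time (a new reading comes with each control period).
- cams.get_image(name): name is "side" or "top"; returns a dict with "image" (480x640x3 uint8, blue, green, red), "fx", "fy", "cx", "cy" (pixels), "k1" (the pictures are not rectified: a ray, as slopes to the right and down, at radius r is drawn at 1 + k1 r^2 times it, then the intrinsics apply), "R" (3x3) and "t" (3): a world point X has camera coordinates R X + t. Camera axes: x right, y down, z forward; pixel columns grow to the right and rows downward; lengths in mm; the calibration is good to about 2 mm. A picture is of the moment at which its call begins. There is no depth.
- manip.job_done(): hands the job in, once; it reports no verdict.
The state is a dict: "time": time; "q": joint angles; "joint_vel": joint speeds; "tau": joint torques, N m; "tcp_pos": TCP position; "tcp_rot": TCP orientation; "contact_force": force on the tool from outside, world axes, zero at the start; "moment": the same for the moment, N m; "opening": finger opening in mm.
Only numpy, scipy, OpenCV 4.12 (cv2) and the standard library are available. Lean on these libraries where they do the work, as an engineer would, in place of code of your own. Each camera call takes 0.05 s, during which the arm holds its last target.

TASK

The amber section kept in the lidded metal pot has to be looked at in transmitted light: take the loose lid off and stand it on the bench, knob up and well clear of the pot, then draw the section out of its slot with the fingers on its two narrow ground edges only, never on the glass-covered broad faces. Hold it upright in the gap of the inspection stand, broad faces square to the beam, the amber centred on the line from light to viewing tube and about midway between them, and finish while still holding it there, hanging free in the gripper. Do not bump the stand with the section or the arm, and leave the other things on the bench where they lie.

Things in the scene. Friction and masses are not known exactly. Their poses are not given: they have to be found in the camera images.
- pot: Low round steel specimen pot, loose, 1.3 kg. Wall 111 mm across, foot and outer shoulder 121 mm across; rim 36 mm above the bench, shoulder (carries the lid) 28 mm. Origin: centre of its underside, on the bench; z up. Yaw differs from run to run. (The heaps of loose dust on the bench are no obstacle.)
- pot_slot (a point): Middle of the floor of the slot in the pot, 8 mm above the bench; axes as the pot's. The slot, in a dark wooden block whose top is 26 mm up, is 18 mm along x and 40 mm along y and stands the section upright.
- lid: The pot's loose lid: a deep hollow steel cover, 120 mm across, 57 mm high (91 mm with its black knob), about 0.13 kg. Origin: centre of its open lower edge, z up. It starts on the pot, this edge 28 mm above the bench, with 1 to 2 mm play round the pot's wall; raised 50 mm or more it is clear of the section inside.
- lid_knob (a point): Centre of the lid's knob, 80 mm above the lid's lower edge. The round knob is 26 mm across and 22 mm high (69 to 91 mm above the lid's lower edge) on a thinner stem; the lid's flat top lies 23 mm below this point.
- section: The amber section: a clear resin slab holding a small piece of amber; 36 mm wide (y), 68 mm tall (z), 12 mm thick (x), about 65 g. The narrow faces at y = +18 and -18 mm are the frosted ground edges to grip. Origin: centre of its underside. It starts in the pot's slot under the lid, axes along the pot's, underside 8 mm and top 76 mm above the bench, with 2 mm play; it lifts straight out.
- section_glass: The two polished cover glasses on the broad faces of the section, each 29 mm wide, 62 mm tall, 1.4 mm thick, at x = +6 to +7.4 and -6 to -7.4 mm; they end 3.5 mm short of the ground edges. Origin and axes as the section's. Not to be touched by the fingers.
- section_amber (a point): Centre of the amber in the section, midway in width and thickness, 28 mm above the section's underside and 40 mm below its top. Axes as the section's.
- stand: Inspection stand, fixed: an optical rail 62 mm wide (x), 290 mm long (y), 25 mm high; on a post near its +y end a light head with a glowing disc, near its -y end a viewing tube with eyecup, facing each other along y. Both at most 47 mm across, thumbscrews on top 146 mm above the bench at y = +82 and -82 mm. Origin: centre of the underside; z up. Place and yaw vary.
- stand_focus (a point): Middle of the stand's gap, on the beam, 110 mm above the bench; axes as the stand's, beam along y. The gap is 68 mm from light to tube (34 mm either side) and open from above; beside it the light head is 37 mm, the tube 28 mm across. The amber belongs at this point, the section's x along the beam (either way round) and its z up.
- brush: Bystander: flat dust brush, 24 x 184 x 12 mm, lying at the right, long along its y. Origin: underside centre.
- clod: Bystander: small brown lump of rock, 34 x 36 x 21 mm, near the middle. Origin: underside centre.
- lump: Bystander: small pale lump of rock, 43 x 43 x 24 mm, left of the middle. Origin: underside centre.
- wide_brush: Bystander: wide wooden-handled brush, 100 x 163 x 12 mm, lying at the right. Origin: underside centre.
- bottle: Bystander: brown bottle with a black cap, 54 mm across, 105 mm tall, standing left of the middle. Origin: centre of its underside.
- stone_b: Bystander that does not move: lump of rock, 44 x 60 x 46 mm, on the left. Origin: underside centre.
- stone_c: Bystander that does not move: lump of rock, 72 x 74 x 71 mm, on the left. Origin: underside centre.
- stone_big: Bystander that does not move: lump of rock, 203 x 160 x 87 mm, on the left. Origin: underside centre.
- sandbag_2: Bystander that does not move: flat sandbag, about 145 x 190 x 23 mm, half buried in dust in front of the lamp's foot at the back; nothing stands level on it. Origin: underside centre.

How it is judged:
By the outcome, as a careful person would: the job done as asked, in the order asked, and still so for the second after the job is handed in, while the arm keeps its last pose, push and grip.
It also fails if it takes over 67 s, if anything falls off the work surface, if the arm or the gripper's body presses on something with over 40 N, if the wrist force passes 120 N, or if a joint passes its speed limit or range.

## Working session

There is one attempt and no reset: what is moved stays moved. The work goes in short steps, Python scripts to look and compute and a tool call to move; the robot and the scene stay as the last step left them, time stands still between calls to the robot, and variables do not carry over. Pictures are saved under pics/ and viewed, and the job is handed in when it is done.

Besides the shell and the picture viewer there is one more tool, called after "Call:" as a command line: name --argument value ..., lists and objects as JSON in quotes. step_arm: Moves the arm, as the interface text tells. Its arguments: {"type":"object","properties":{"series":{"type":"array"}},"required":["series"]}

```bash
ls; mkdir -p pics; python3 - <<'E'
from workcell import telemetry, cams, manip
import cv2
s=telemetry.get_state(); print(s)
for n in("side","top"):
    d=cams.get_image(n); cv2.imwrite(f"pics/{n}0.png",d["image"]); print(n,{k:v for k,v in d.items() if k!="image"})
print(manip.tcp_to_grasp)
E
```

```text
pics
{'time': 0.0, 'q': array([-1.38281561e+00,  1.16508243e-01,  1.44226920e+00, -9.05978408e-06,
        1.58395739e+00, -3.78091521e-02]), 'joint_vel': array([ 9.12706126e-05, -8.27583781e-04, -4.86931475e-04,  1.09720073e-03,
        7.25005484e-04,  1.28831226e-03]), 'tau': array([-3.46359360e-03, -7.31984568e+01, -6.32496715e+01, -4.10926978e-04,
        6.02942731e-03,  2.94799645e-05]), 'tcp_pos': array([ 151.0659428 , -657.69608395,  230.54470823]), 'tcp_rot': array([-1.30681395,  1.04188368, -1.04042651]), 'contact_force': array([ 0.53998884, -0.27051643, -0.92581713]), 'moment': array([-0.05433457,  0.00363581, -0.02116254]), 'opening': 85.67147304883761}
side {'fx': 622.365037653494, 'fy': 622.365037653494, 'cx': 315.22820397666754, 'cy': 239.7251397798947, 'k1': -0.06765408720331531, 'R': array([[ 0.9855812 , -0.16799019, -0.02022375],
       [-0.10397926, -0.50702879, -0.85563434],
       [ 0.13348415,  0.84539997, -0.51718554]]), 't': array([-574.26643097,   88.01742711, 1715.3306378 ])}
top {'fx': 564.469818600667, 'fy': 564.469818600667, 'cx': 314.27400249099844, 'cy': 245.8979340865809, 'k1': 0.004086557979515478, 'R': array([[ 0.0034371 , -0.99991868,  0.01228062],
       [-0.99814691, -0.00417659, -0.06070661],
       [ 0.06075296, -0.01204921, -0.9980801 ]]), 't': array([ -85.85690158,  567.09387801, 1621.6151869 ])}
18.700000000000003
```

View pics/side0.png

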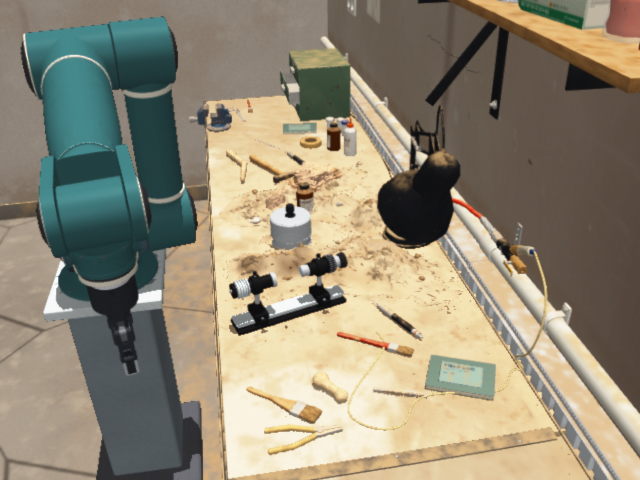

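View pics/top0.png

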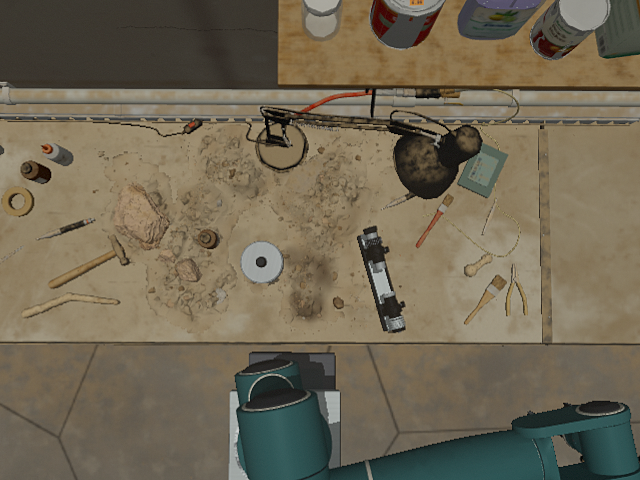

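```bash
cat > h.py <<'E'
from workcell import telemetry, cams, manip
import cv2, numpy as np
from scipy.spatial.transform import Rotation as Ro
def K(d): return np.array([[d["fx"],0,d["cx"]],[0,d["fy"],d["cy"]],[0,0,1.]])
def dist(d): return np.array([d["k1"],0,0,0.])
def proj(d,X):
    p,_=cv2.projectPoints(np.atleast_2d(np.asarray(X,float)).reshape(-1,1,3),cv2.Rodrigues(d["R"])[0],d["t"],K(d),dist(d)); return p.reshape(-1,2)
def ray(d,p):
    u=cv2.undistortPoints(np.array(p,float).reshape(-1,1,2),K(d),dist(d)).reshape(-1,2)
    C=-d["R"].T@d["t"]; D=np.c_[u,np.ones(len(u))]@d["R"]; return C,D/np.linalg.norm(D,axis=1)[:,None]
def plane(d,p,z):
    C,D=ray(d,p); return C+D*((z-C[2])/D[:,2])[:,None]
def tri(a,pa,b,pb):
    u=lambda d,p: cv2.undistortPoints(np.array(p,float).reshape(-1,1,2),K(d),dist(d)).reshape(-1,2).T
    X=cv2.triangulatePoints(np.c_[a["R"],a["t"]],np.c_[b["R"],b["t"]],u(a,pa),u(b,pb)); return (X[:3]/X[3]).T
def crop(d,x,y,w,h,s,f):
    cv2.imwrite(f,cv2.resize(d["image"][y:y+h,x:x+w],None,fx=s,fy=s,interpolation=cv2.INTER_NEAREST))
E
python3 - <<'E'
from h import *
import pickle
S=cams.get_image("side");T=cams.get_image("top");pickle.dump((S,T),open("i0.pkl","wb"))
crop(S,220,170,160,170,4,"pics/s1.png") if 0 else crop(S,220,190,150,145,4,"pics/s1.png")
crop(T,220,215,200,130,4,"pics/t1.png")
print(Ro.from_rotvec(telemetry.get_state()["tcp_rot"]).as_matrix().round(3))
E
```

```text
[[ 0.224 -0.     0.975]
 [-0.975  0.001  0.224]
 [-0.001 -1.     0.   ]]
```

View pics/s1.png

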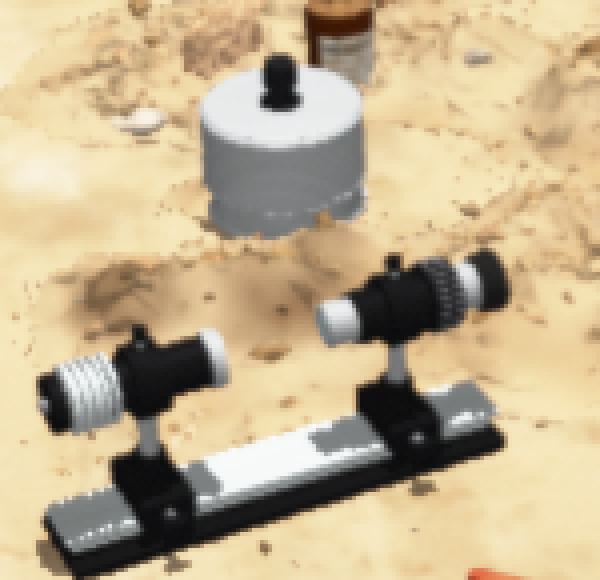

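View pics/t1.png

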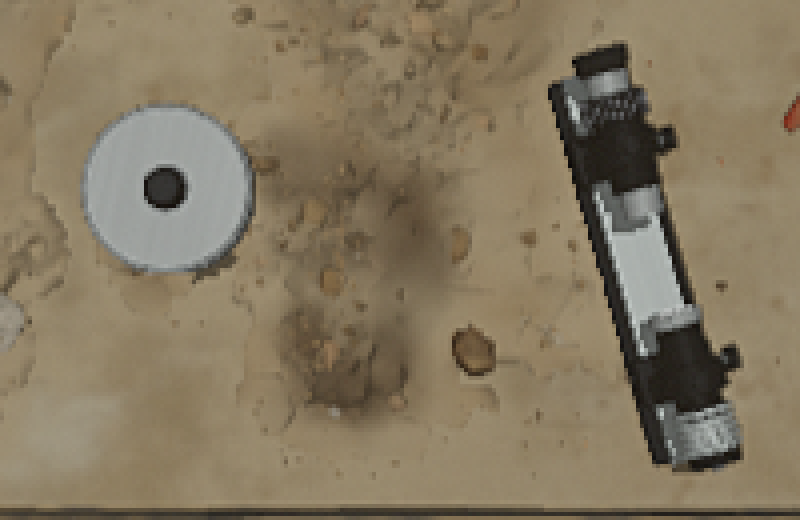

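```bash
python3 - <<'E'
from h import *
import pickle
S,T=pickle.load(open("i0.pkl","rb"))
crop(S,225,245,130,90,6,"pics/s2.png")
crop(T,350,222,65,115,5,"pics/t2.png")
crop(T,370,110,130,100,6,"pics/t3.png")
for d in (S,T): print(-d["R"].T@d["t"])
# lid / knob
t=T["image"];g=cv2.cvtColor(t,cv2.COLOR_BGR2HSV)
for nm,d,box,z in(("knobT",T,(240,240,45,45),119),("knobS",S,(280,200,25,16),None)):
    x,y,w,h=box; m=(d["image"][y:y+h,x:x+w].max(2)<70).astype(np.uint8)
    n,l,st,c=cv2.connectedComponentsWithStats(m)
    for i in range(1,n):
        if st[i,4]>20: print(nm,st[i]+[x,y,0,0,0],c[i]+[x,y], plane(d,c[i]+[x,y],119)if z else "")
x,y=230,230;m=((g[y:y+65,x:x+65,1]<35)&(g[y:y+65,x:x+65,2]>120)).astype(np.uint8)
n,l,st,c=cv2.connectedComponentsWithStats(m);i=1+st[1:,4].argmax();print(st[i])
cs,_=cv2.findContours((l==i).astype(np.uint8),cv2.RETR_EXTERNAL,cv2.CHAIN_APPROX_NONE)
e=cv2.fitEllipse(cs[0]);print(e, plane(T,[e[0][0]+x,e[0][1]+y],85))
E
```

```text
[  346.16872668 -1501.98422328   950.84110337]
[ 467.82017379  -63.94222208 1653.98257719]
knobT [256 257  10  10  83] [260.71084337 261.54216867] [[518.06629641  62.90560722 119.        ]]
knobS [286 204   8  12  83] [289.54216867 209.81927711] 
[  10   11   43   42 1268]
((30.697494506835938, 31.628999710083008), (40.762630462646484, 40.92534255981445), 64.56912231445312) [[518.93796304  65.75010055  85.        ]]
```

View pics/s2.png

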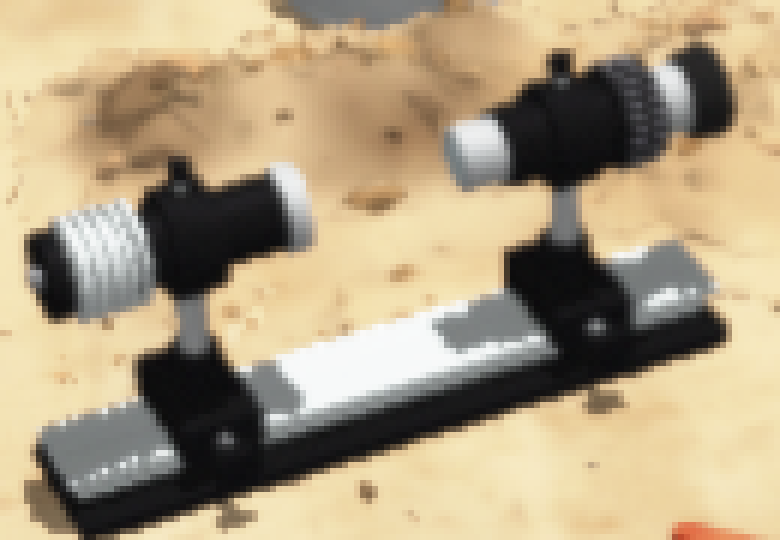

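View pics/t2.png

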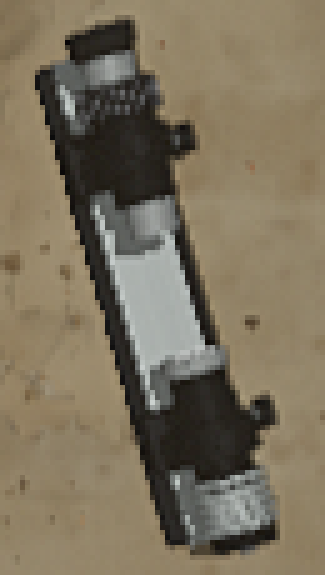

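View pics/t3.png

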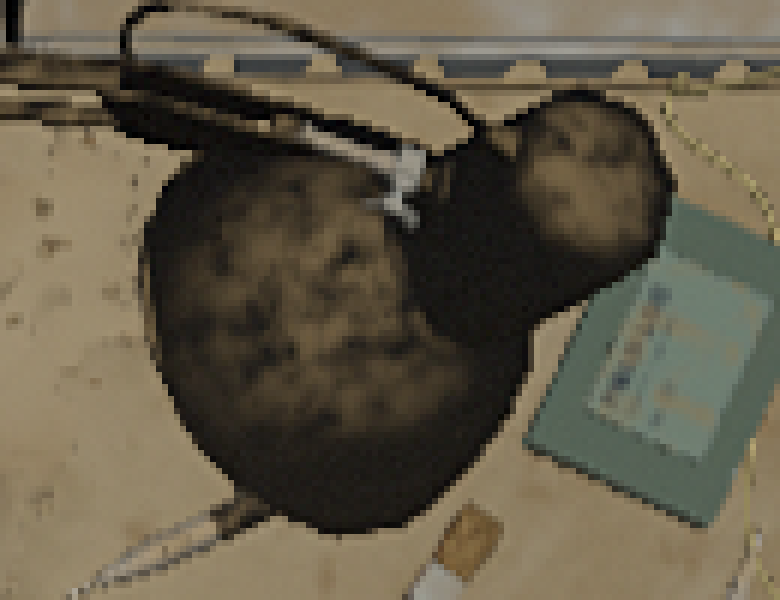

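```bash
python3 - <<'E'
from h import *
import pickle
S,T=pickle.load(open("i0.pkl","rb"))
t=lambda x,y:(350+x/5-.4,222+y/5-.4)
s=lambda x,y:(225+x/6-.4,245+y/6-.4)
a=plane(T,[t(38,70)],0)[0];b=plane(T,[t(165,545)],0)[0]
print("rail L",a,b,np.linalg.norm(a-b))
d=(a-b)/np.linalg.norm(a-b); print("yaw",np.degrees(np.arctan2(d[1],d[0])))
n=np.array([d[1],-d[0],0]); print("centre",(a+b)/2+31*n)
# right rail visible top edge
for nm,p,q in (("tube end",t(154,240),s(457,155)),("light end",t(195,349),s(305,207)),("eyecup end",t(101,32),s(722,88)),("light back",t(240,545),s(38,275))):
    print(nm,tri(T,[p],S,[q])[0],plane(T,[p],110)[0])
print("side rail corners z0 near-right/left", plane(S,[s(80,535),s(727,335)],0))
print("knob S at 108..", plane(S,[(289.5,209.8)],112))
# lamp bounds: lowest-x edge
l=lambda x,y:(370+x/6,110+y/6)
for z in(0,200,300,400,500): print(z,plane(T,[l(345,532),l(145,300)],z)[:,:2].round())
E
```

```text
rail L [ 599.37579711 -210.09065415    0.        ] [ 322.13080618 -283.81307763    0.        ] 286.8793835724921
yaw 14.890974147547771
centre [ 468.71969888 -276.91077967    0.        ]
tube end [ 501.02681825 -264.04074688  111.5427547 ] [ 497.55987199 -263.82547967  110.        ]
light end [ 439.25366309 -286.15679537  109.84609144] [ 438.1425252  -286.03056972  110.        ]
eyecup end [ 615.55139941 -235.59480993  110.55473766] [ 611.73383284 -235.06629054  110.        ]
light back [ 332.71492818 -310.28905914  108.83062654] [ 331.92280444 -310.05064473  110.        ]
side rail corners z0 near-right/left [[ 3.38801001e+02 -3.36843283e+02  1.13686838e-13]
 [ 6.17547897e+02 -2.57307740e+02  1.13686838e-13]]
knob S at 108.. [[518.6878936   45.66828384 112.        ]]
0 [[ 710. -418.]
 [ 825. -320.]]
200 [[ 681. -375.]
 [ 782. -289.]]
300 [[ 666. -354.]
 [ 760. -274.]]
400 [[ 651. -333.]
 [ 739. -258.]]
500 [[ 637. -311.]
 [ 717. -243.]]
```

```bash
cat >> h.py <<'E'
def goto(x,y,z,jaw=None):
    s=telemetry.get_state(); M=Ro.from_rotvec(s["tcp_rot"]).as_matrix(); p=s["tcp_pos"]
    d=M.T@(np.array([x,y,z])-p)/10
    yaw=np.degrees(np.arctan2(M[1,0],M[0,0]))
    print("t",round(s["time"],2),"tcp",p.round(1),"jaw",yaw.round(2),"F",s["contact_force"].round(1),"open",round(s["opening"],1),"tilt",M[:,1].round(4),"q",s["q"].round(2))
    tn=None
    if jaw is not None:
        tn=-(((jaw-yaw)+90)%180-90)
    print("shift cm",d.round(2),"turn",tn)
E
python3 - <<'E'
from h import *
import pickle
S,T=pickle.load(open("i0.pkl","rb"))
goto(518,63.5,200,10)
crop(T,150,210,200,140,4,"pics/t4.png")
print(plane(T,[(339,302),(207,239),(187,268),(210,315),(232,343),(187,268)],0).round())
E
```

```text
t 0.2 tcp [ 151.1 -657.7  230.8] jaw -77.06 F [-0.2 -0.3 -0.4] open 85.5 tilt [-2.e-04  7.e-04 -1.e+00] q [-1.38  0.12  1.44 -0.    1.58 -0.04]
shift cm [-62.08   3.13  51.91] turn -87.06182269621374
[[ 405. -157.    0.]
 [ 587.  231.    0.]
 [ 502.  288.    0.]
 [ 366.  219.    0.]
 [ 285.  154.    0.]
 [ 502.  288.    0.]]
```

View pics/t4.png

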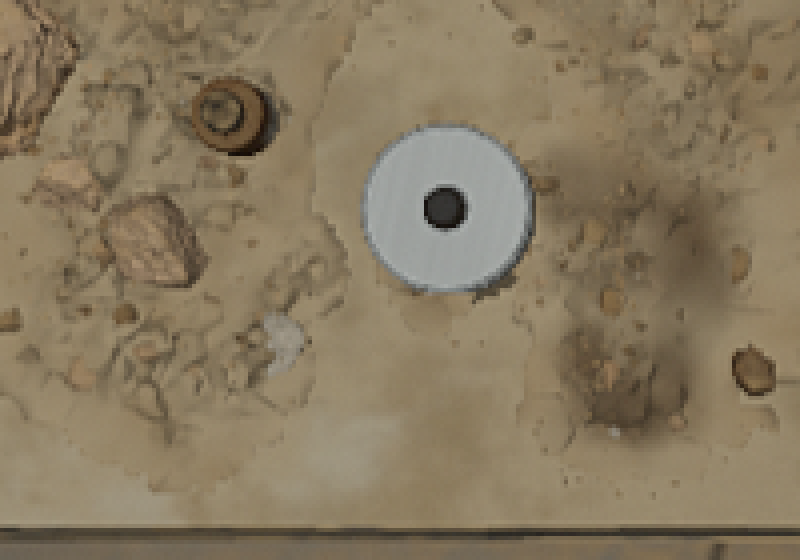

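Call:
step_arm --series '[[[-3, 0, 2.5], -5, 1], [[-6, 0, 5], -10, 1], [[-9, 0, 7.5], -15, 1], [[-12, 0, 10], -20, 1], [[-15, 0, 12.5], -25, 1], [[-18, 0, 15], -30, 1], [[-21, 0, 17.5], -35, 1], [[-24, 0, 20], -40, 1]]'

```text
time: 0.87
tcp_pos: [292.6, -377.4, 231.2]
tcp_rot: [-1.512, 0.503, -0.504]
contact_force: [0.5, -0.5, 0.6]
opening: 85.4
```

```bash
python3 -c "
from h import *
goto(518,63.5,200,8)"
```

```text
t 0.87 tcp [ 292.6 -377.4  231.2] jaw -36.84 F [ 0.5 -0.5  0.6] open 85.4 tilt [ 2.e-04 -2.e-04 -1.e+00] q [-0.96 -0.32  1.85  0.    1.62 -0.32]
shift cm [-8.4   3.12 48.8 ] turn -44.83968064660877
```

Call:
step_arm --series '[[[-0.6, 0, 3.5], -4, 1], [[-1.2, 0, 7], -8, 1], [[-1.8, 0, 10.5], -12, 1], [[-2.4, 0, 14], -16, 1], [[-3, 0, 17.5], -20, 1], [[-3.6, 0, 21], -24, 1], [[-4.2, 0, 24.5], -28, 1], [[-4.8, 0, 28], -32, 1]]'

```text
time: 1.53
tcp_pos: [423.1, -125.1, 231.5]
tcp_rot: [-1.57, 0.066, -0.067]
contact_force: [0.7, -0.1, 0.2]
opening: 85.5
```

```bash
python3 -c "
from h import *
goto(518,63.5,200,8)"
```

```text
t 1.53 tcp [ 423.1 -125.1  231.5] jaw -4.87 F [ 0.7 -0.1  0.2] open 85.5 tilt [ 6.e-04 -2.e-04 -1.e+00] q [-0.35 -0.41  1.91  0.    1.64 -0.26]
shift cm [ 7.86  3.15 19.59] turn -12.867197247309491
```

Call:
step_arm --series '[[[1.2, 0.2, 3], -2, 1], [[2.4, 0.5, 6], -4, 1], [[3.6, 1, 9], -6, 1], [[4.8, 1.5, 12], -8, 1], [[6, 2, 15], -10, 1], [[7, 2.5, 17.5], -12, 1], [[7.9, 3, 19.6], -12.9, 0.5], [[7.9, 3, 19.6], -12.9, 0.2]]'

```text
time: 2.2
tcp_pos: [519.4, 64.3, 199.8]
tcp_rot: [-1.567, -0.109, 0.112]
contact_force: [0.7, 0.3, -0.6]
opening: 63.8
```

```bash
python3 -c "
from h import *
goto(518,63.5,120,8)
S=cams.get_image('side');T=cams.get_image('top')
crop(S,230,90,140,150,4,'pics/s5.png');crop(T,200,200,130,110,5,'pics/t5.png')
print(proj(S,[518,63.5,108]),proj(T,[518,63.5,108]))"
```

```text
t 2.2 tcp [519.4  64.3 199.8] jaw 8.05 F [ 0.7  0.3 -0.6] open 63.8 tilt [-1.8e-03  6.0e-04 -1.0e+00] q [ 0.07 -0.21  1.8   0.    1.55 -0.07]
shift cm [-0.14  7.98 -0.07] turn 0.04804955511008302
[[288.49269532 208.15067145]] [[260.82452531 261.69841211]]
```

View pics/s5.png

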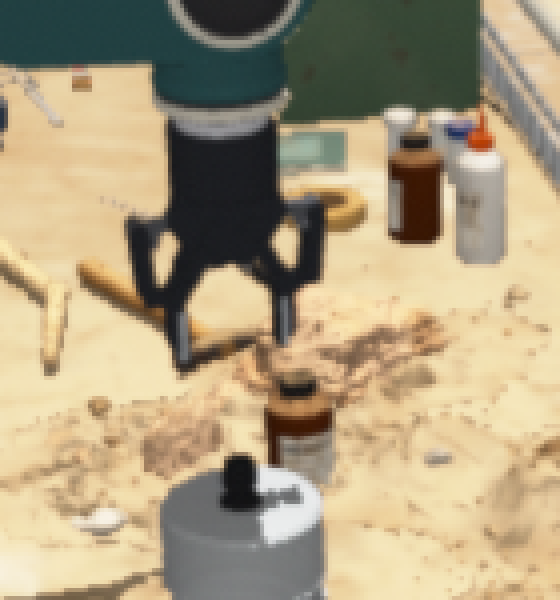

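View pics/t5.png

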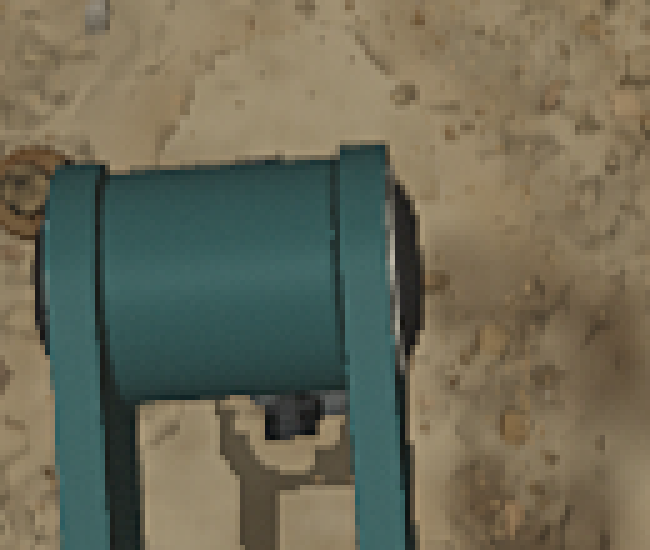

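Call:
step_arm --series '[[[0, 2, 0], 0, 0.2], [[0, 4, 0], 0, 0.2], [[0, 6, 0], 0, 0.2], [[0, 8, 0], 0, 0.2], [[0, 9.5, 0], 0, 0.2], [[0, 10.5, 0], 0, 0.2], [[0, 10.7, 0], 0, 0.2], [[0, 10.7, 0], 0, 0.2]]'

```text
time: 2.97
tcp_pos: [518.6, 60.9, 94.4]
tcp_rot: [-1.568, -0.107, 0.107]
contact_force: [0.1, 0.3, 0.4]
opening: 50.9
```

```bash
python3 -c "
from h import *
goto(519.5,63.5,93,8)
S=cams.get_image('side')
crop(S,230,90,140,150,4,'pics/s6.png')"
```

```text
t 2.97 tcp [518.6  60.9  94.4] jaw 7.79 F [0.1 0.3 0.4] open 50.9 tilt [-2.e-04 -1.e-04 -1.e+00] q [ 0.07 -0.15  1.93 -0.    1.36 -0.07]
shift cm [0.12 0.14 0.25] turn -0.21014286793423764
```

View pics/s6.png

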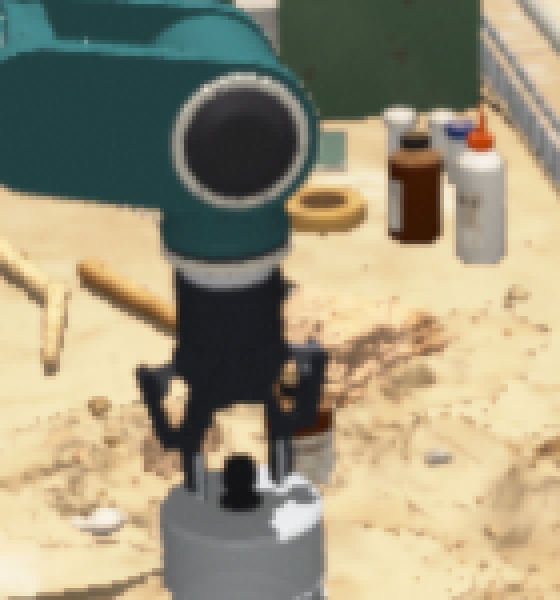

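Call:
step_arm --series '[[[0.1, 0, 0.2], 0, 0.2], [[0.1, 0, 0.2], 0, -0.2], [[0.1, 0, 0.2], 0, -0.5], [[0.1, 0, 0.2], 0, -0.8], [[0.1, 0, 0.2], 0, -0.8], [[0.1, 0, 0.2], 0, -0.8], [[0.1, 0, 0.2], 0, -0.8], [[0.1, 0, 0.2], 0, -0.8]]'

```text
time: 3.68
tcp_pos: [519.8, 63.7, 95.2]
tcp_rot: [-1.568, -0.108, 0.107]
contact_force: [-1.0, 0.3, 6.3]
opening: 23.8
```

```bash
python3 -c "
from h import *
goto(519.5,63.5,93,8)
S=cams.get_image('side')
crop(S,230,90,140,150,4,'pics/s7.png')"
```

```text
t 3.68 tcp [519.8  63.7  95.2] jaw 7.84 F [-1.   0.3  6.3] open 23.8 tilt [ 1.1e-03  2.0e-04 -1.0e+00] q [ 0.07 -0.15  1.93  0.    1.36 -0.06]
shift cm [-0.03  0.22 -0.01] turn -0.15619332897786364
```

View pics/s7.png

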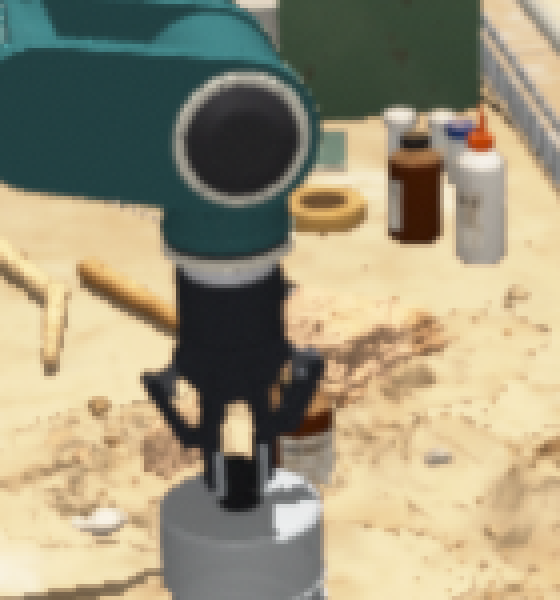

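Call:
step_arm --series '[[[0, 0, 0], 0, -0.8], [[0, 0, 0], 0, -0.8], [[0, 0, 0], 0, -0.8], [[0, -0.2, 0], 0, -0.8], [[0, -0.5, 0], 0, -0.8], [[0, -1, 0], 0, -0.8], [[0, -1.5, 0], 0, -0.8], [[0, -2, 0], 0, -0.8]]'

```text
time: 4.4
tcp_pos: [519.5, 63.5, 114.9]
tcp_rot: [-1.568, -0.107, 0.107]
contact_force: [-0.6, 0.0, -0.1]
opening: 23.9
```

```bash
python3 -c "
from h import *
goto(519.5,63.5,180,8)
S=cams.get_image('side')
crop(S,230,90,140,150,4,'pics/s8.png')"
```

```text
t 4.4 tcp [519.5  63.5 114.9] jaw 7.83 F [-0.6  0.  -0.1] open 23.9 tilt [ 1.e-04  0.e+00 -1.e+00] q [ 0.07 -0.16  1.91 -0.    1.4  -0.06]
shift cm [ 0.   -6.51 -0.  ] turn -0.16515816688433915
```

View pics/s8.png

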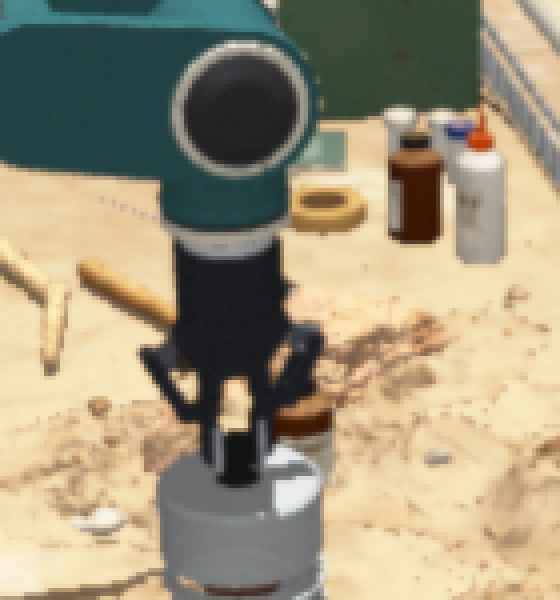

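Call:
step_arm --series '[[[0, -1.5, 0], 0, -0.8], [[0, -3, 0], 0, -0.8], [[0, -4.5, 0], 0, -0.8], [[0, -6, 0], 0, -0.8], [[0, -7, 0], 0, -0.8], [[0, -7.5, 0], 0, -0.8], [[0, -7.5, 0], 0, -0.8]]'

```text
time: 5.03
tcp_pos: [519.8, 63.6, 190.3]
tcp_rot: [-1.568, -0.109, 0.106]
contact_force: [0.2, -0.4, -0.3]
opening: 24.0
```

```bash
python3 -c "
from h import *
goto(360,20,190,0)
S=cams.get_image('side')
crop(S,230,90,140,150,4,'pics/s9.png')"
```

```text
t 5.03 tcp [519.8  63.6 190.3] jaw 7.84 F [ 0.2 -0.4 -0.3] open 24.0 tilt [ 1.4e-03  1.0e-04 -1.0e+00] q [ 0.07 -0.21  1.82 -0.    1.53 -0.06]
shift cm [-16.42   0.    -2.14] turn 7.837710780014731
```

View pics/s9.png

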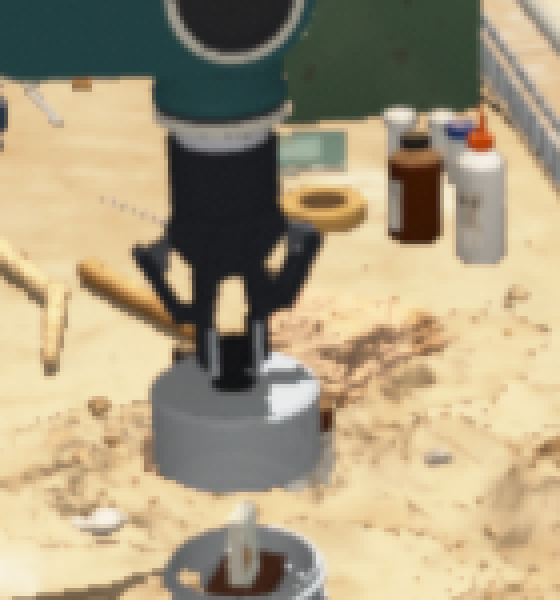

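Call:
step_arm --series '[[[-2, 0, -0.3], 0, -0.8], [[-4.5, 0, -0.6], 0, -0.8], [[-7, 0, -0.9], 0, -0.8], [[-9.5, 0, -1.2], 0, -0.8], [[-12, 0, -1.5], 0, -0.8], [[-14.5, 0, -1.8], 0, -0.8], [[-16.4, 0, -2.1], 0, -0.8], [[-16.4, 0, -2.1], 0, -0.8]]'

```text
time: 5.75
tcp_pos: [357.7, 19.9, 188.6]
tcp_rot: [-1.568, -0.107, 0.107]
contact_force: [-0.2, 0.9, -0.5]
opening: 23.5
```

Call:
step_arm --series '[[[0, 2, 0], 0, -0.8], [[0, 4, 0], 0, -0.8], [[0, 6, 0], 0, -0.8], [[0, 8, 0], 0, -0.8], [[0, 9.5, 0], 0, -0.8], [[0, 10.5, 0], 0, -0.8], [[0, 11, 0], 0, -0.8], [[0, 11, 0], 0, -0.8]]'

```text
time: 6.42
tcp_pos: [359.5, 20.4, 78.2]
tcp_rot: [-1.568, -0.106, 0.109]
contact_force: [0.6, 0.5, -2.0]
opening: 23.6
```

```bash
python3 -c "
from h import *
goto(360,20,67.5,0)
S=cams.get_image('side')
crop(S,190,90,140,150,4,'pics/s10.png')"
```

```text
t 6.42 tcp [359.5  20.4  78.2] jaw 7.84 F [ 0.6  0.5 -2. ] open 23.6 tilt [-0.0018  0.     -1.    ] q [-0.01 -0.56  2.26  0.    1.45 -0.15]
shift cm [ 0.04  1.07 -0.05] turn 7.8397465400382345
```

View pics/s10.png

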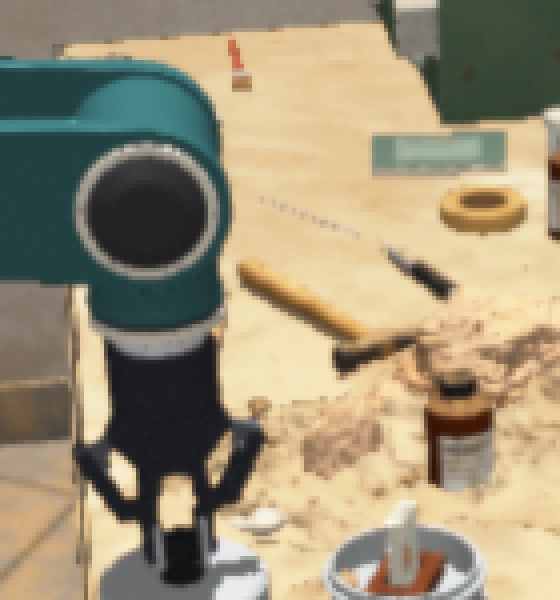

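Lower the last centimetre gently, watching the force.

Call:
step_arm --series '[[[0, 0.3, 0], 0, -0.8], [[0, 0.6, 0], 0, -0.8], [[0, 0.8, 0], 0, -0.8], [[0, 0.9, 0], 0, -0.8], [[0, 1.0, 0], 0, -0.8], [[0, 1.0, 0], 0, -0.8]]'

```text
time: 6.97
tcp_pos: [359.8, 20.4, 69.2]
tcp_rot: [-1.568, -0.107, 0.107]
contact_force: [-0.2, 1.0, -1.6]
opening: 23.6
```

```bash
python3 -c "
from h import *
goto(360,20,67.5,0)
S=cams.get_image('side')
crop(S,190,170,140,110,5,'pics/s11.png')"
```

```text
t 6.97 tcp [359.8  20.4  69.2] jaw 7.84 F [-0.2  1.  -1.6] open 23.6 tilt [-1.e-04  0.e+00 -1.e+00] q [-0.01 -0.56  2.27  0.    1.43 -0.15]
shift cm [ 0.01  0.17 -0.04] turn 7.83697799619101
```

View pics/s11.png

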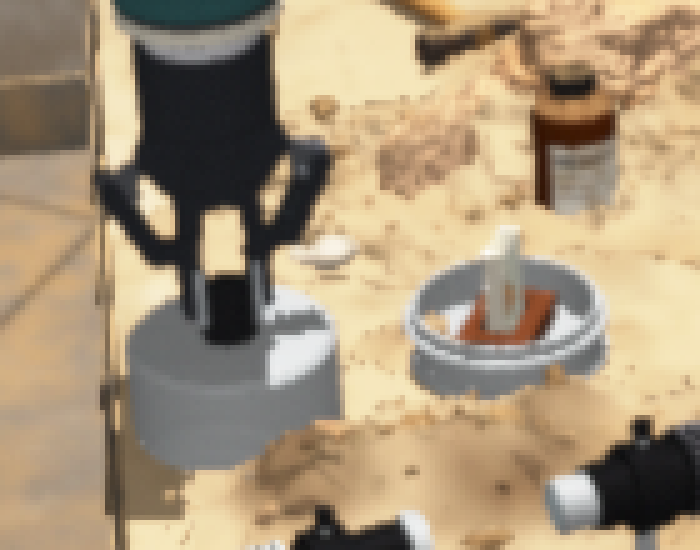

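Call:
step_arm --series '[[[0, 0.1, 0], 0, -0.8], [[0, 0.15, 0], 0, -0.8], [[0, 0.2, 0], 0, -0.8], [[0, 0.25, 0], 0, -0.8], [[0, 0.25, 0], 0, -0.8]]'

```text
time: 7.43
tcp_pos: [360.0, 20.4, 67.1]
tcp_rot: [-1.568, -0.108, 0.107]
contact_force: [-1.3, 0.8, 3.2]
opening: 23.7
```

Call:
step_arm --series '[[[0, 0, 0], 0, -0.3], [[0, 0, 0], 0, -0.1], [[0, 0, 0], 0, 0.1], [[0, 0, 0], 0, 0.2], [[0, 0, 0], 0, 0.2], [[0, -1, 0], 0, 0.2], [[0, -3, 0], 0, 0.2], [[0, -6, 0], 0, 0.2]]'

```text
time: 8.1
tcp_pos: [358.8, 20.4, 126.3]
tcp_rot: [-1.568, -0.105, 0.11]
contact_force: [1.0, -0.2, -0.9]
opening: 50.8
```

Call:
step_arm --series '[[[0, -3, 0], 0, 0.2], [[0, -6, 0], 0, 0.2], [[0, -9, 0], 0, 0.2], [[3, -10, -3], 0, 0.2], [[6, -10, -6], 0, 0.2], [[9, -10, -9], 0, 0.2], [[10, -10, -12], 0, 0.2], [[10, -10, -15], 0, 0.2]]'

```text
time: 8.77
tcp_pos: [481.2, -116.2, 226.8]
tcp_rot: [-1.568, -0.107, 0.108]
contact_force: [0.5, 0.4, -0.0]
opening: 51.1
```

```bash
python3 -c "
from h import *
import pickle
S=cams.get_image('side');T=cams.get_image('top');pickle.dump((S,T),open('i1.pkl','wb'))
goto(519,64,150,0)
crop(S,190,170,160,120,5,'pics/s12.png');crop(T,220,210,110,120,5,'pics/t12.png')"
```

```text
t 8.87 tcp [ 479.9 -117.7  226.8] jaw 7.67 F [-0.3  1.1  0.2] open 51.1 tilt [-1.4e-03 -4.0e-04 -1.0e+00] q [-0.29 -0.28  1.82 -0.    1.6  -0.43]
shift cm [ 6.31  7.67 17.48] turn 7.674244057821525
```

View pics/s12.png

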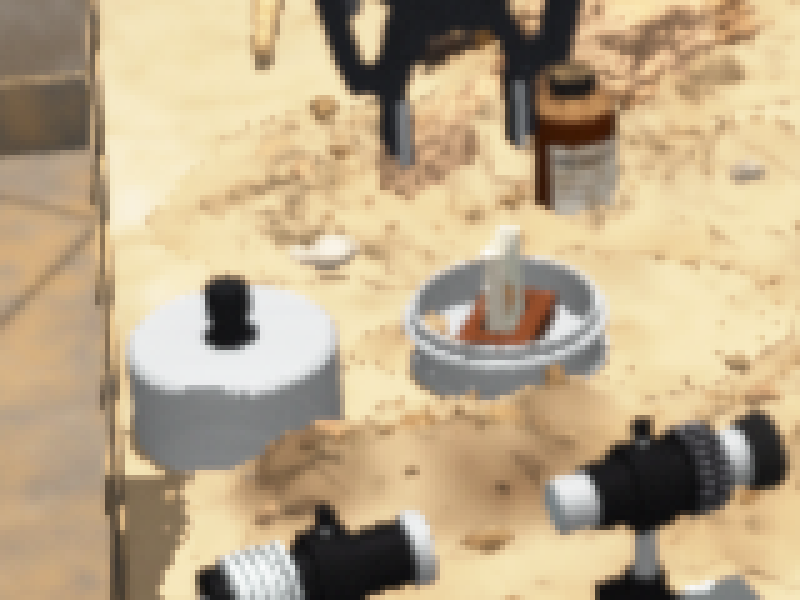

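View pics/t12.png

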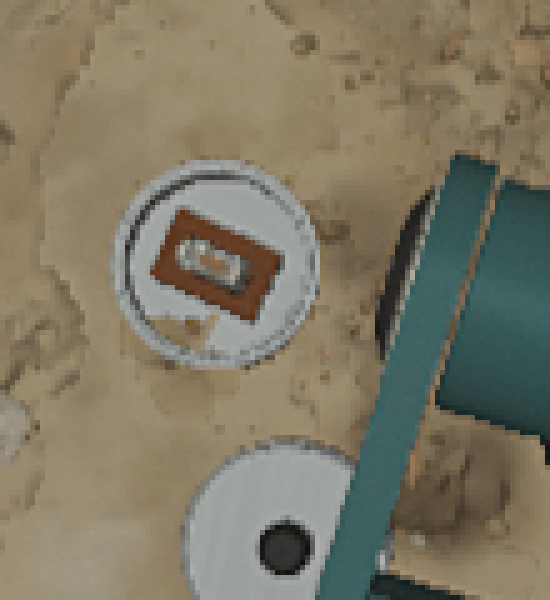

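```bash
python3 - <<'E'
from h import *
import pickle
S,T=pickle.load(open("i1.pkl","rb"))
x,y,w,h=240,240,50,45
im=T["image"][y:y+h,x:x+w]; g=cv2.cvtColor(im,cv2.COLOR_BGR2HSV)
m=((g[...,1]>110)&(g[...,2]<150)).astype(np.uint8)
n,l,st,c=cv2.connectedComponentsWithStats(m);i=1+st[1:,4].argmax();print(st[i])
cs,_=cv2.findContours((l==i).astype(np.uint8),cv2.RETR_EXTERNAL,cv2.CHAIN_APPROX_NONE)
P=plane(T,cs[0].reshape(-1,2)+[x,y],26)[:,:2].astype(np.float32)
print("block",cv2.minAreaRect(P)); b=cv2.boxPoints(cv2.minAreaRect(P));print(b,"centre",b.mean(0))
for k in range(4):
    e=b[(k+1)%4]-b[k]; print(np.linalg.norm(e).round(1),np.degrees(np.arctan2(e[1],e[0])).round(1))
# section = hole in block mask
hole=cv2.drawContours(np.zeros_like(m),cs,0,1,-1)-(l==i).astype(np.uint8)
ys,xs=np.nonzero(hole)
Q=plane(T,np.c_[xs+x,ys+y],50)[:,:2].astype(np.float32)
print("hole",cv2.minAreaRect(Q),Q.mean(0)); 
u,sv,v=np.linalg.svd(Q-Q.mean(0),full_matrices=False);print("axis",np.degrees(np.arctan2(v[0,1],v[0,0])),sv)
crop(T,240,240,50,45,12,"pics/t13.png")
crop(S,265,205,50,45,12,"pics/s13.png")
# pot rim
E
```

```text
[ 10  12  26  22 215]
block ((518.097900390625, 64.77411651611328), (64.46171569824219, 41.880069732666016), 65.78972625732422)
[[485.78217   43.9653  ]
 [523.9787    26.790846]
 [550.41364   85.58293 ]
 [512.2171   102.757385]] centre [518.0979   64.77412]
41.9 -24.2
64.5 65.8
41.9 155.8
64.5 -114.2
hole ((518.7555541992188, 64.35980224609375), (44.505645751953125, 20.2655086517334), 63.69109344482422) [518.22076  64.29754]
axis 64.620834 [127.98678   59.442623]
```

View pics/t13.png

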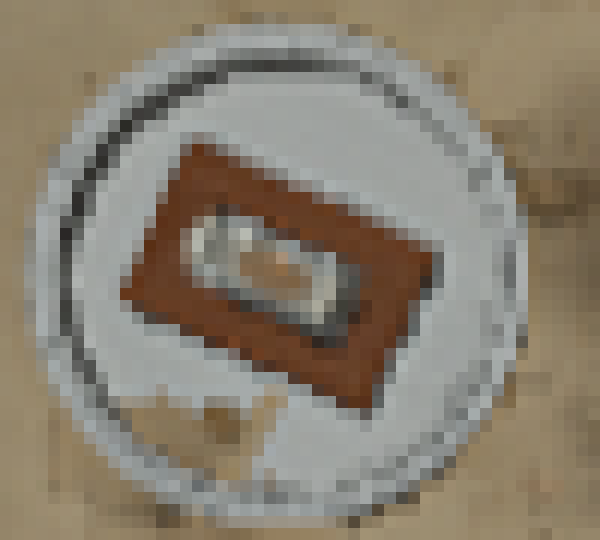

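View pics/s13.png

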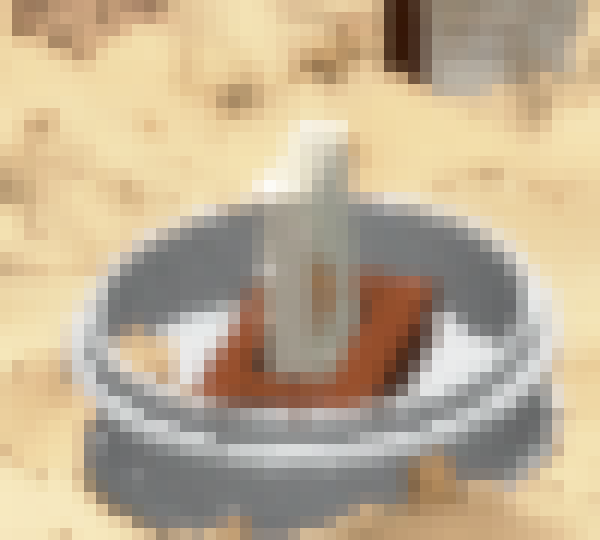

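Call:
step_arm --series '[[[0.8, 0, 2.2], -7, 0.5], [[1.6, 0, 4.4], -14, 0.5], [[2.4, 0.5, 6.6], -21, 0.5], [[3.2, 1.5, 8.8], -28, 0.5], [[4, 3, 11], -35, 0.5], [[4.8, 4.5, 13.2], -42, 0.5], [[5.6, 6, 15.4], -49, 0.5], [[6.3, 7.5, 17.5], -56, 0.5]]'

```text
time: 9.53
tcp_pos: [517.7, 69.2, 152.0]
tcp_rot: [-1.389, -0.872, 0.871]
contact_force: [-0.3, -1.3, -0.3]
opening: 64.1
```

```bash
python3 -c "
from h import *
goto(519,64.3,90,65)"
```

```text
t 9.53 tcp [517.7  69.2 152. ] jaw 64.2 F [-0.3 -1.3 -0.3] open 64.1 tilt [ 7.e-04  3.e-04 -1.e+00] q [ 0.08 -0.19  1.87  0.    1.46 -1.04]
shift cm [-0.39  6.2  -0.32] turn -0.7955122394275378
```

Call:
step_arm --series '[[[0, 2, 0], -0.8, 0.5], [[0, 3, 0], -0.8, 0.5], [[0, 4, 0], -0.8, 0.5], [[0, 4, 0], -0.8, 0.5], [[0, 4, 0], -0.8, 0.5]]'

```text
time: 9.95
tcp_pos: [517.9, 67.0, 112.3]
tcp_rot: [-1.387, -0.876, 0.876]
contact_force: [0.4, -0.4, 0.2]
opening: 63.8
```

```bash
python3 -c "
from h import *
S=cams.get_image('side');T=cams.get_image('top')
goto(519,64.3,45,65)
crop(S,240,150,110,110,5,'pics/s14.png');crop(T,220,210,110,120,5,'pics/t14.png')"
```

```text
t 10.05 tcp [518.3  67.  113. ] jaw 64.56 F [-0.7  0.2 -0.5] open 63.8 tilt [ 1.4e-03  1.0e-04 -1.0e+00] q [ 0.08 -0.16  1.91  0.    1.39 -1.05]
shift cm [-0.22  6.8  -0.17] turn -0.43512770286568525
```

View pics/s14.png

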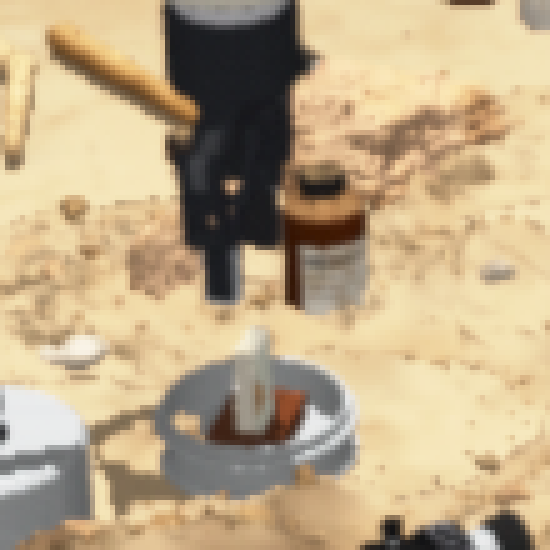

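View pics/t14.png

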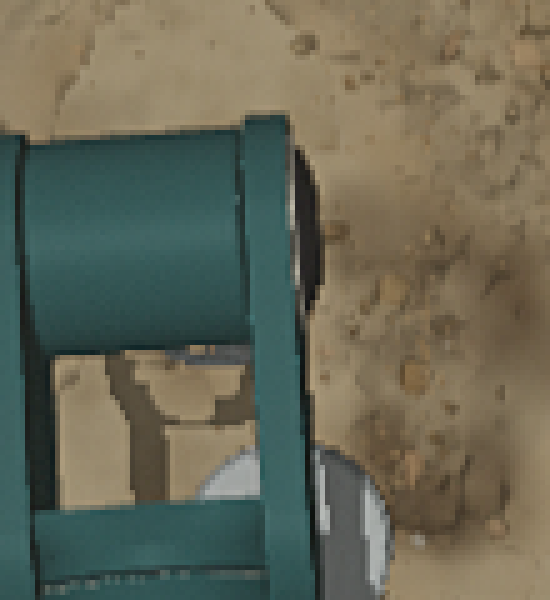

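Top of section is at crop (258,335) in the side view, fingers above it. Correct laterally and descend.

Call:
step_arm --series '[[[-0.2, 1, -0.2], -0.4, 0.5], [[-0.2, 2, -0.2], -0.4, 0.5], [[-0.2, 2, -0.2], -0.4, 0.5]]'

```text
time: 10.3
tcp_pos: [518.0, 64.3, 89.4]
tcp_rot: [-1.383, -0.88, 0.884]
contact_force: [-0.1, 0.6, -0.9]
opening: 64.1
```

```bash
python3 -c "
from h import *
S=cams.get_image('side')
goto(519,64.3,45,65)
crop(S,240,150,110,110,5,'pics/s15.png')
print(proj(S,[[519,64.3,76],[519,64.3,8]]))"
```

```text
t 10.35 tcp [518.2  64.5  90.4] jaw 65.01 F [-0.4  0.4  0.3] open 63.7 tilt [-2.1e-03 -2.0e-04 -1.0e+00] q [ 0.07 -0.14  1.93 -0.    1.36 -1.06]
shift cm [ 0.02  4.54 -0.09] turn 0.010148259005688942
[[289.26608064 217.74284346]
 [290.22776298 237.89544084]]
```

View pics/s15.png

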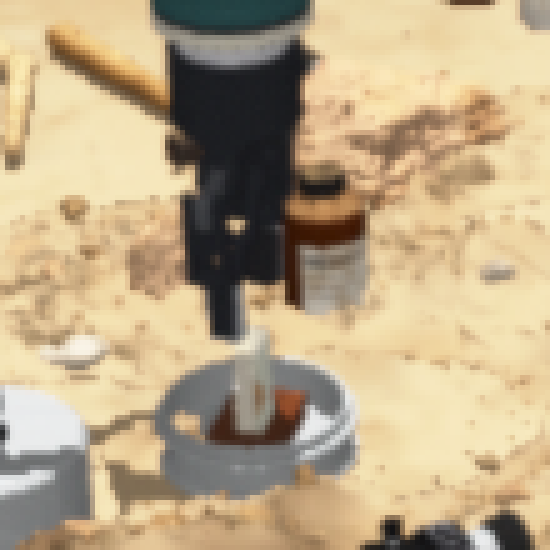

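```bash
python3 -c "
from h import *
S=cams.get_image('side')
for r in (32,39,46):
  for z in (90,95): print(r,z,(proj(S,[518.2-r*.423,64.5-r*.906,z])-[240,150])*5)"
```

```text
32 90 [[227.00502875 343.87313281]]
32 95 [[226.60984236 336.1738949 ]]
39 90 [[223.2426908  349.75740398]]
39 95 [[222.84062853 342.04146535]]
46 90 [[219.45577008 355.68035525]]
46 95 [[219.04674591 347.94767505]]
```

Call:
step_arm --series '[[[0, 1, -0.15], 0, 0.5], [[0, 2, -0.15], 0, 0.5], [[0, 3, -0.15], 0, 0.5], [[0, 4, -0.15], 0, 0.5], [[0, 4.3, -0.15], 0, 0.5], [[0, 4.3, -0.15], 0, 0.5]]'

```text
time: 10.9
tcp_pos: [519.6, 64.1, 47.4]
tcp_rot: [-1.383, -0.881, 0.884]
contact_force: [1.0, -0.1, -0.2]
opening: 64.3
```

```bash
python3 -c "
from h import *
S=cams.get_image('side')
goto(519.8,64.0,45,65)
crop(S,250,180,80,75,8,'pics/s16.png')"
```

```text
t 10.95 tcp [520.   64.1  48.3] jaw 65.04 F [0.7 0.4 0.8] open 63.6 tilt [-1.e-03 -1.e-04 -1.e+00] q [ 0.07 -0.1   1.97  0.    1.28 -1.06]
shift cm [-0.02  0.33  0.01] turn 0.039247380951138666
```

View pics/s16.png

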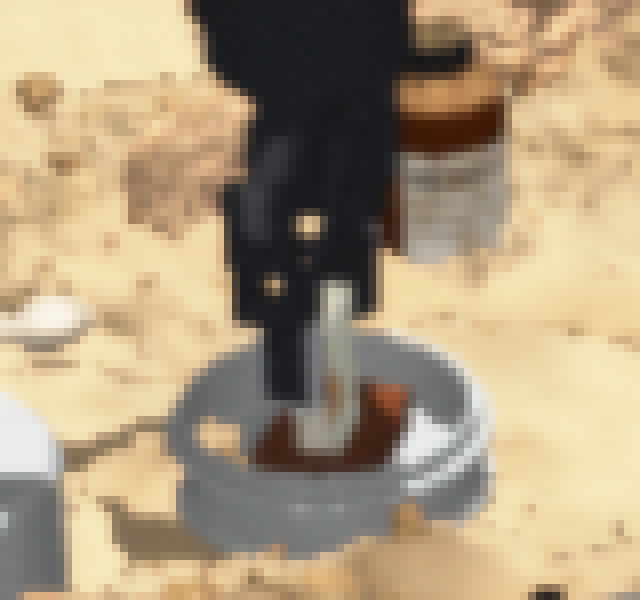

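Call:
step_arm --series '[[[0, 0.4, 0], 0, 0.5], [[0, 0.4, 0], 0, 0.3], [[0, 0.4, 0], 0, 0.1], [[0, 0.4, 0], 0, 0], [[0, 0.4, 0], 0, -0.1], [[0, 0.4, 0], 0, -0.2], [[0, 0.4, 0], 0, -0.3], [[0, 0.4, 0], 0, -0.3]]'

```text
time: 11.62
tcp_pos: [520.4, 64.1, 45.2]
tcp_rot: [-1.385, -0.883, 0.882]
contact_force: [-0.5, -0.2, 5.8]
opening: 34.8
```

Call:
step_arm --series '[[[0, 0, 0], 0, -0.5], [[0, 0, 0], 0, -0.5], [[0, 0, 0], 0, -0.5]]'

```text
time: 11.87
tcp_pos: [520.5, 64.1, 45.2]
tcp_rot: [-1.385, -0.883, 0.882]
contact_force: [-1.6, 0.2, 5.7]
opening: 35.0
```

```bash
python3 -c "
from h import *
S=cams.get_image('side')
goto(519.8,64.0,45,65)
crop(S,250,180,80,75,8,'pics/s17.png')"
```

```text
t 11.92 tcp [520.4  64.1  45.2] jaw 65.04 F [-1.8 -0.6  4.6] open 34.9 tilt [ 6.e-04  0.e+00 -1.e+00] q [ 0.07 -0.1   1.97 -0.    1.27 -1.06]
shift cm [-0.04  0.02  0.05] turn 0.03775307568592723
```

View pics/s17.png

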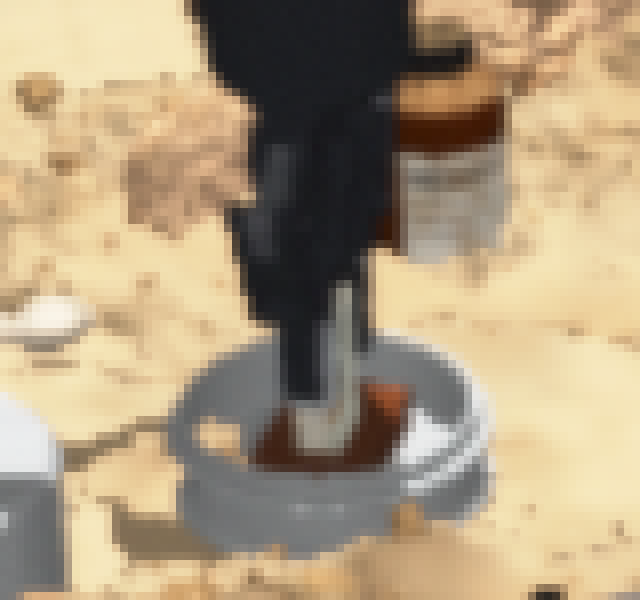

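Call:
step_arm --series '[[[0, -0.2, 0], 0, -0.5], [[0, -0.6, 0], 0, -0.5], [[0, -1.2, 0], 0, -0.5], [[0, -2, 0], 0, -0.5], [[0, -3, 0], 0, -0.5], [[0, -4, 0], 0, -0.5], [[0, -5, 0], 0, -0.5], [[0, -5, 0], 0, -0.5]]'

```text
time: 12.58
tcp_pos: [521.2, 64.2, 97.7]
tcp_rot: [-1.386, -0.885, 0.88]
contact_force: [0.6, -0.4, 0.0]
opening: 35.0
```

```bash
python3 -c "
from h import *
S=cams.get_image('side')
goto(519.8,64.0,45,65)
crop(S,250,160,80,75,8,'pics/s18.png')"
```

```text
t 12.63 tcp [520.9  64.1  96.4] jaw 65.04 F [ 0.7 -0.5 -0.8] open 35.1 tilt [ 2.3e-03  2.0e-04 -1.0e+00] q [ 0.07 -0.15  1.92  0.    1.36 -1.06]
shift cm [-0.06  5.14  0.1 ] turn 0.03915731532542566
```

View pics/s18.png

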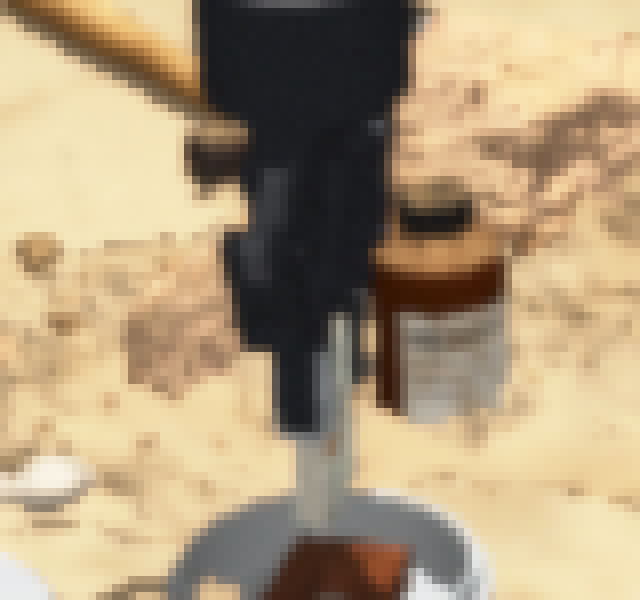

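Call:
step_arm --series '[[[0, -2, 0], 0, -0.5], [[0, -4, 0], 0, -0.5], [[0, -6.5, 0], 0, -0.5], [[0, -9, 0], 0, -0.5], [[0, -11.5, 0], 0, -0.5], [[0, -14, 0], 0, -0.5], [[0, -15.5, 0], 0, -0.5], [[0, -16, 0], 0, -0.5]]'

```text
time: 13.3
tcp_pos: [520.7, 64.1, 257.0]
tcp_rot: [-1.386, -0.885, 0.881]
contact_force: [0.8, 0.0, -0.5]
opening: 35.0
```

```bash
python3 -c "
from h import *
goto(469.5,-276,255,104.8)"
```

```text
t 13.3 tcp [520.7  64.1 257. ] jaw 65.04 F [ 0.8  0.  -0.5] open 35.0 tilt [ 2.7e-03  2.0e-04 -1.0e+00] q [ 0.07 -0.22  1.72  0.    1.64 -1.06]
shift cm [-33.     0.18  -9.71] turn -39.762165847710236
```

Call:
step_arm --series '[[[-1, 0, -0.3], -2, -0.5], [[-3, 0, -0.9], -4, -0.5], [[-5.5, 0, -1.6], -7, -0.5], [[-8, 0, -2.3], -10, -0.5], [[-10.5, 0, -3.1], -13, -0.5], [[-13, 0, -3.8], -16, -0.5], [[-15, 0, -4.4], -19, -0.5], [[-16.5, 0, -4.9], -20, -0.5]]'

```text
time: 13.97
tcp_pos: [494.3, -107.8, 253.2]
tcp_rot: [-1.246, -1.146, 1.148]
contact_force: [-0.1, 0.2, -0.8]
opening: 34.9
```

```bash
python3 -c "
from h import *
goto(469.5,-276,255,104.8)"
```

```text
t 13.97 tcp [ 494.3 -107.8  253.2] jaw 85.17 F [-0.1  0.2 -0.8] open 34.9 tilt [-1.8e-03  2.0e-04 -1.0e+00] q [-0.26 -0.26  1.76 -0.    1.64 -1.75]
shift cm [-16.97  -0.18   1.06] turn -19.633832962074123
```

Call:
step_arm --series '[[[-2, 0, 0.1], -3, -0.5], [[-4.5, 0, 0.3], -6, -0.5], [[-7, 0, 0.4], -9, -0.5], [[-9.5, 0, 0.6], -12, -0.5], [[-12, 0, 0.8], -15, -0.5], [[-14.5, 0, 0.9], -17, -0.5], [[-16.3, 0, 1], -19, -0.5], [[-17, 0, 1.1], -19.6, -0.5]]'

```text
time: 14.63
tcp_pos: [468.7, -276.4, 252.9]
tcp_rot: [-1.075, -1.394, 1.395]
contact_force: [0.4, -0.4, -0.2]
opening: 35.0
```

Call:
step_arm --series '[[[0, 0, 0], 0, -0.5], [[0, 0, 0], 0, -0.5]]'

```text
time: 14.8
tcp_pos: [469.3, -274.2, 253.9]
tcp_rot: [-1.077, -1.394, 1.393]
contact_force: [-0.2, -0.0, -0.7]
opening: 35.2
```

```bash
python3 -c "
from h import *
import pickle
S=cams.get_image('side');T=cams.get_image('top');pickle.dump((S,T),open('i2.pkl','wb'))
goto(469.5,-276,255,104.8)
crop(S,220,170,150,145,4,'pics/s20.png');crop(T,330,200,130,140,4,'pics/t20.png')"
```

```text
t 14.9 tcp [ 469.5 -273.7  254.5] jaw 104.63 F [ 0.5 -0.3 -0.6] open 35.0 tilt [-2.e-04  4.e-04 -1.e+00] q [-0.57 -0.18  1.69  0.    1.63 -2.4 ]
shift cm [-0.23 -0.05  0.06] turn -0.16619765984438573
```

View pics/s20.png

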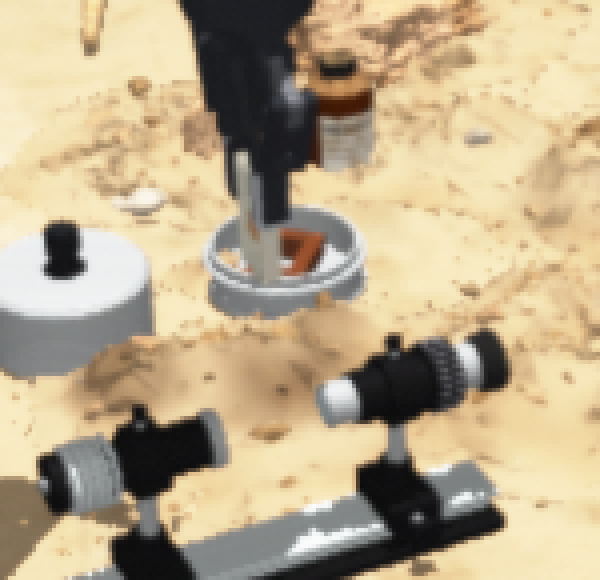

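View pics/t20.png

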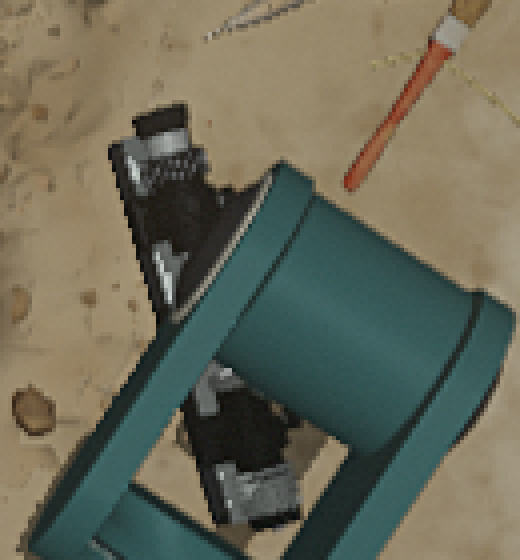

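```bash
python3 -c "
from h import *
import pickle
S,T=pickle.load(open('i2.pkl','rb'))
crop(S,265,195,50,50,12,'pics/s21.png')
c=np.array([469.5,-273.7,0]); u=np.array([-.2527,.9675,0]); n=np.array([.9675,.2527,0])
b=254.5-37.2
for nm,a,k,z in (('amber',0,0,28),('botnearL',-18,-6,0),('botnearR',-18,6,0),('botfarL',18,-6,0),('topnearL',-18,-6,68),('topfarL',18,-6,68),('topfarR',18,6,68)):
  print(nm,((proj(S,c+u*a+n*k+[0,0,b+z])-[265,195]+.5)*12).round())"
```

```text
amber [[238. 375.]]
botnearL [[251. 552.]]
botnearR [[309. 538.]]
botfarL [[181. 466.]]
topnearL [[234. 238.]]
topfarL [[163. 156.]]
topfarR [[222. 142.]]
```

View pics/s21.png

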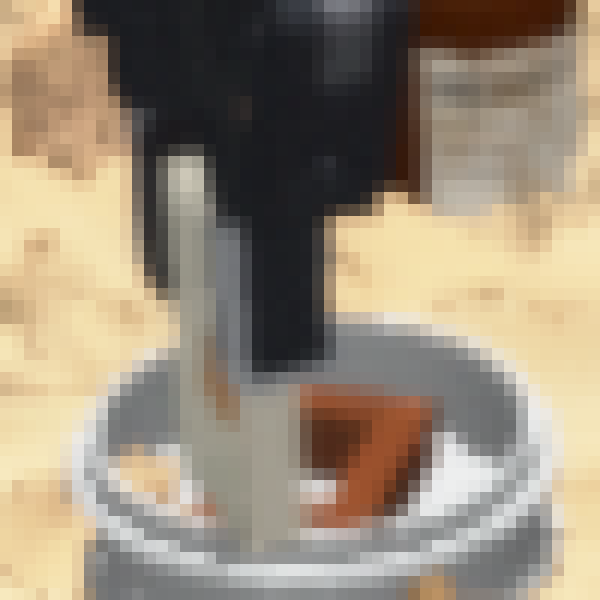

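Call:
step_arm --series '[[[-0.2, 0.5, 0.1], 0, -0.5], [[-0.2, 1.5, 0.1], 0, -0.5], [[-0.2, 3, 0.1], 0, -0.5], [[-0.2, 4.5, 0.1], 0, -0.5], [[-0.2, 5.5, 0.1], 0, -0.5], [[-0.2, 6, 0.1], 0, -0.5], [[-0.2, 6, 0.1], 0, -0.5], [[-0.2, 6, 0.1], 0, -0.5]]'

```text
time: 15.57
tcp_pos: [468.9, -276.8, 194.7]
tcp_rot: [-1.077, -1.395, 1.395]
contact_force: [-0.4, -0.1, -0.5]
opening: 35.0
```

```bash
python3 -c "
from h import *
import pickle
S=cams.get_image('side')
goto(470.5,-275.8,119.2,104.8)
crop(S,220,190,150,145,4,'pics/s22.png')
s=lambda x,y:(225+x/6-.4,245+y/6-.4)
print(plane(S,[s(305,207),s(457,155)],110))"
```

```text
t 15.62 tcp [ 469.  -276.9  195.3] jaw 104.63 F [ 0.3 -0.3 -0.9] open 34.8 tilt [ 5.e-04 -3.e-04 -1.e+00] q [-0.58 -0.16  1.77 -0.    1.53 -2.41]
shift cm [ 0.07  7.61 -0.17] turn -0.16520533242626811
[[ 440.34601406 -286.49196648  110.        ]
 [ 504.79681299 -261.98065594  110.        ]]
```

View pics/s22.png

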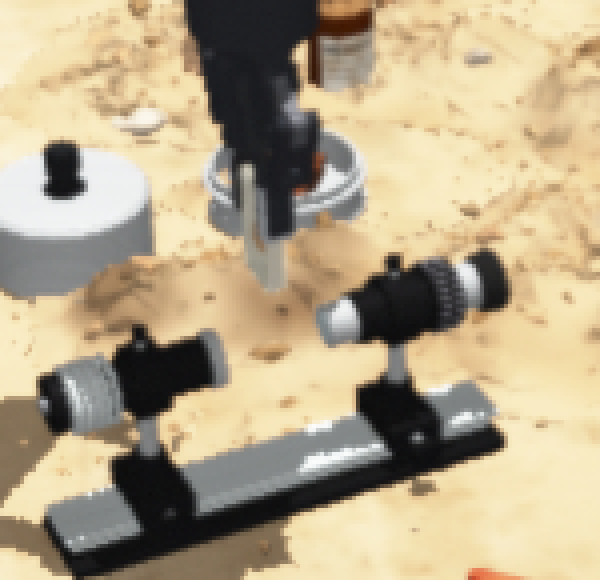

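Call:
step_arm --series '[[[0.1, 0.5, -0.2], -0.2, -0.5], [[0.1, 1.5, -0.2], -0.2, -0.5], [[0.1, 3, -0.2], -0.2, -0.5], [[0.1, 4.5, -0.2], -0.2, -0.5], [[0.1, 6, -0.2], -0.2, -0.5], [[0.1, 7, -0.2], -0.2, -0.5], [[0.1, 7.4, -0.2], -0.2, -0.5], [[0.1, 7.4, -0.2], -0.2, -0.5]]'

```text
time: 16.28
tcp_pos: [470.3, -275.1, 119.8]
tcp_rot: [-1.074, -1.397, 1.397]
contact_force: [0.7, 0.5, -0.4]
opening: 35.0
```

```bash
python3 -c "
from h import *
import pickle
S=cams.get_image('side');T=cams.get_image('top');pickle.dump((S,T),open('i3.pkl','wb'))
goto(470.8,-275.5,119.2,104.8)
crop(S,250,210,100,90,8,'pics/s23.png');crop(T,330,200,130,140,4,'pics/t23.png')
print((proj(S,[[470.8,-275.5,110]])-[250,210]+.5)*8)"
```

```text
t 16.38 tcp [ 470.8 -275.4  121.4] jaw 104.84 F [ 0.   0.4 -0.2] open 34.7 tilt [ 5.e-04 -3.e-04 -1.e+00] q [-0.58 -0.12  1.85 -0.    1.4  -2.41]
shift cm [-0.01  0.22  0.  ] turn 0.038557750010298264
[[304.45767351 524.80785074]]
```

View pics/s23.png

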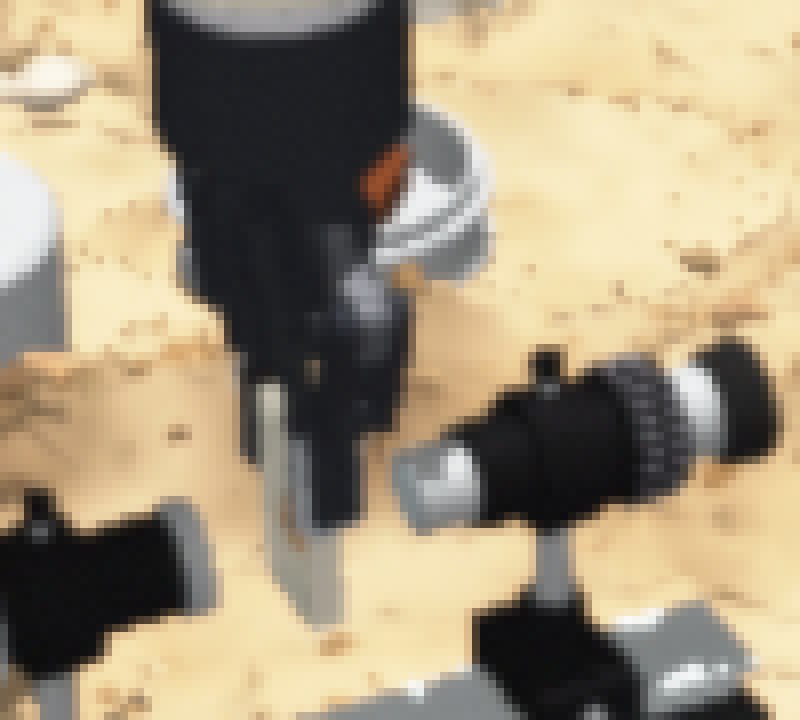

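View pics/t23.png

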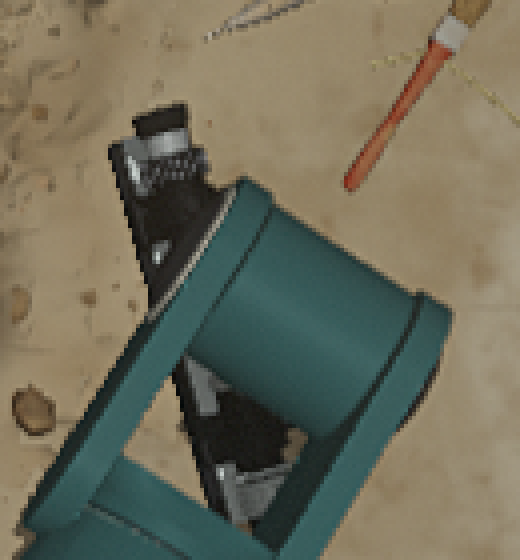

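Call:
step_arm --series '[[[0, 0.1, 0], 0, -0.5], [[0, 0.2, 0], 0, -0.5], [[0, 0.2, 0], 0, -0.5], [[0, 0.2, 0], 0, -0.5], [[0, 0.2, 0], 0, -0.5], [[0, 0.2, 0], 0, -0.5]]'

```text
time: 16.88
tcp_pos: [470.6, -275.3, 118.9]
tcp_rot: [-1.076, -1.397, 1.397]
contact_force: [0.3, 0.5, -0.1]
opening: 34.7
```

```bash
python3 -c "
from h import *
S=cams.get_image('side')
goto(470.8,-275.5,119.2,104.8)
crop(S,265,225,55,70,11,'pics/s24.png')
st=telemetry.get_state();c=st['tcp_pos']*[1,1,0]; u=np.array([-.2554,.9668,0]); n=np.array([.9668,.2554,0])
b=st['tcp_pos'][2]-37.2
for nm,a,k,z in (('amber',0,0,28),('botnearL',-18,-6,0),('botnearR',-18,6,0),('topfarL',18,-6,68),('topfarR',18,6,68)):
  print(nm,((proj(S,c+u*a+n*k+[0,0,b+z])-[265,225]+.5)*11).round())"
```

```text
t 16.93 tcp [ 470.6 -275.3  118.9] jaw 104.84 F [ 0.3 -0.1 -0.1] open 34.8 tilt [ 0. -0. -1.] q [-0.58 -0.12  1.86  0.    1.4  -2.41]
shift cm [-0.02 -0.03 -0.02] turn 0.03749138010128661
amber [[253. 557.]]
botnearL [[264. 713.]]
botnearR [[315. 699.]]
topfarL [[187. 369.]]
topfarR [[239. 356.]]
```

View pics/s24.png

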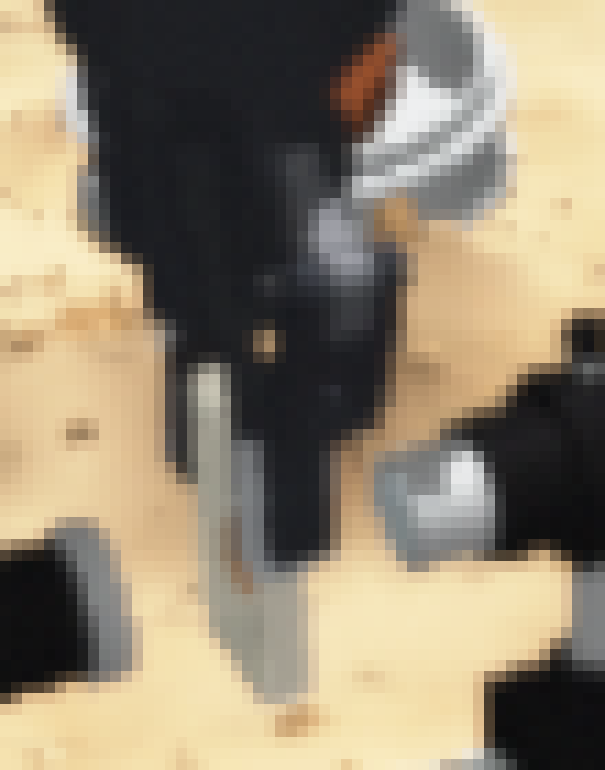

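```bash
python3 -c "
from h import *
goto(470.8,-275.5,119.2,104.8)
print(manip.job_done())"
```

```text
t 16.93 tcp [ 470.6 -275.3  118.9] jaw 104.84 F [ 0.3 -0.1 -0.1] open 34.8 tilt [ 0. -0. -1.] q [-0.58 -0.12  1.86  0.    1.4  -2.41]
shift cm [-0.02 -0.03 -0.02] turn 0.03749138010128661
the job is handed in; nothing more can be done
None
```

The job is handed in at 16.9 s: the arm is holding the section upright in the stand's gap, still gripped.

- **Lid:** I lifted it off by its knob and stood it on the bench, knob up, centred near (360, 20) mm. It is about 40 mm clear of the pot, edge to edge. Its edge stands about 15 mm from the front edge of the bench, and it sits next to loose dust.
- **Section:** I gripped it on the two ground edges only and lifted it straight out. It hangs free: the force reads under 0.5 N and the opening is steady at 34.8 mm.
- **Position:** By the arm's own readings the amber is at about (471, -275, 110) mm, with the jaws square to the beam to about 0.1° against a stand yaw measured to within about a degree.

**Checks that disagreed:**
- The two cameras placed the middle of the gap 2 to 5 mm apart along the beam, so I used a value between them.
- In the last side view the section's lower edge sat about 0.8 pixel (about 2 mm) higher than predicted. The stand looked about 0.4 pixel high in the same view, so I left the section where it was.
- The gripper hid the section from the top camera, so its centring across the beam rests on the arm's position and the side view.

I saw no contact with the stand in the images or the force readings, and no bystander was seen to move.

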